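# Reload the irrigation disc filter

### The job

Reload the irrigation filter: take the two black filter rings off the sloping rack and drop them flat into the upright tube of the filter housing, on top of the ring already inside, so that all three lie in one flat column below the rim. Then swing the steel keeper bar fully shut across the mouth of the tube and let go, leaving everything else on the bench where it stands.

Things in the scene. Friction and masses are not known exactly. Their poses are not given: they have to be found in the camera images.
- housing: Filter housing, fixed, at a new place and yaw each time: aluminium base plate 190 x 110 x 8 mm with an upright grey tube, outer diameter 75 mm, height to the rim 106 mm. Origin: on the bench, on the tube's axis; z up. Pipe stubs along +y and -y reach 67 mm from the axis at z = 15 to 53 mm. At x = +65 mm stands a steel pivot post, diameter 16 mm, with the keeper bar on top.
- tube_mouth (a point): Centre of the tube's mouth, on its axis at the rim, 106 mm above the bench; axes as the housing. Bore diameter 67 mm, its floor 14 mm above the bench (92 mm below this point); the top 4 mm flare out to a 75 mm opening (83 mm over the outside) as a lead-in.
- keeper (a joint): Angle q of the steel keeper bar about the upright post, rad: 0 = shut at its stop (lying across the mouth, from the post to the housing's -x), 1.75 = fully open towards the housing's +y. Knob in the housing frame: x = 65 - 113 cos q, y = 113 sin q mm. Starts at 1.1 to 1.6, light friction (1 N at the knob), stays where left. Bar 20 mm wide, from 109 to 119 mm above the bench, 3 mm over the rim.
- keeper_knob (a point): Middle of the upright round black knob on the free end of the keeper bar: diameter 20 mm, 40 mm tall, from 119 to 159 mm above the bench; this point is 139 mm above the bench, 113 mm from the pivot axis. Its axes are the housing's when the bar is shut.
- rack: Sloping aluminium rack, fixed, new place and yaw each time, 250 mm wide along y. Origin: on the bench. Its face leans 30 degrees and looks to the robot's right: outward normal (-0.5, 0, 0.866) in the rack frame, 60 mm high above the origin; its lower edge (-x side) has a ledge 10 mm proud, 31.5 mm down the slope from there. Two rings lie on it against the ledge, about 62 mm either side of the middle.
- ring_1: Black plastic filter ring, outer diameter 62 mm, hole 36 mm, 28 mm thick, about 80 g, with two shallow grooves round it. Origin: centre of its underside (the face lying on the rack); z is its axis, pointing out of the upper face. It starts flat on the sloping rack, on the rack's +y side. Either face may end up on top.
- ring_1_mid (a point): Centre of ring_1, 14 mm along its z from its origin.
- ring_2: The same kind of ring, on the rack's -y side.
- ring_2_mid (a point): Centre of ring_2, 14 mm along its z from its origin.
- ring_0: The same kind of ring, already lying flat on the floor of the tube's bore; it stays there. With three rings in, the column's top is 98 mm above the bench.
- ring_0_mid (a point): Centre of ring_0, 14 mm along its z from its origin.
- pot_1: Bystander: black square seedling pot 60 x 60 x 62 mm with grass blades, beyond the middle of the bench. Origin: centre of its underside.
- pot_2: Bystander: another such pot, nearer the robot, in the middle. Origin: centre of its underside.
- collar: Bystander: larger grey pipe collar, outer diameter 88 mm, 30 mm high. It does not fit the tube. Origin: centre of its underside.
- bottle: Bystander: white bottle, diameter 64 mm, 170 mm tall. Origin: centre of its underside.
- wrench: Bystander: wrench lying on the bench at the right.
- brush: Bystander: brush lying on the bench at the left.
- card: Bystander: plain white board 100 x 140 x 6 mm lying at the right.

How it is judged:
By the outcome, as a careful person would: the job done as asked, in the order asked, and still so for the second after the job is handed in, with the robot touching nothing.
It also fails if it takes over 67 s, if anything falls off the work surface, if the arm or the gripper's body presses on something with over 40 N, if the wrist force passes 120 N, or if a joint passes its speed limit or range.

### The arm

A 7-joint arm with a two-finger parallel gripper is mounted at the origin on the work surface. World frame = base frame: x ahead of the robot, y to its left, z up, the work surface at z = 0. Lengths are in m, angles in rad, forces in N, time in s.
With the tool pointing down it reaches from about 0.4 to 0.85 m from the base axis. Payload 4.5 kg.
Tool frame: the origin (TCP) lies on the centre line of the jaws, within the pads' length; the fingertips stand r.tips_ahead ahead of it and the grasp point (between the pads) is the TCP (r.tips_ahead is the distance from the TCP to the fingertips, in m); z points along the fingers, y is the direction in which the jaws open and shut (so a half turn about z gives the same grasp; the last joint's range is limited). The gripper opens to 88 mm and grips with 3 to 60 N. Pads are 18 mm wide; open, the fingers measure 123 mm over their backs; the gripper's body (75 mm by 187 mm) begins 45 mm behind the grasp point.
Start: joints at [1.294, 0.689, -0.195, 1.565, 0.157, 0.902, -0.215], TCP at [0.191, -0.595, 0.258] pointing down, gripper open.
Joint ranges: [-3.01, 3.01], [-0.46, 2.08], [-1.47, 1.51], [0.13, 2.56], [-1, 4.14], [0.04, 2.09], [-2.66, 2.66]. Speed limits (rad/s): [2.57, 2.57, 3.14, 3.14, 3.14, 3.14, 3.14].

### API

Orientations are given as a unit quaternion [x, y, z, w].
In Python, from plant import r gives the robot as it stands.
- The arm moves only by the shell command python3 -m inch 'ROWS' [FORCE]. ROWS is JSON, a list of rows, each a list of 5 numbers: the shift along the world's x, y, z in units of 25 mm (1.0 is 25 mm), then the turn about the world's z in units of 6 degrees (1.0 is 6 degrees), then the finger opening in mm, from 0 to 88.1. A call has 1 to 5 rows; each row shifts and turns the commanded pose from where the row before left it; what a row does not reach is not made up. A row lasts 1/10 s, in which the tool goes at most 50 mm and 8.59 degrees, less where a joint would pass 70% of its speed; a pose out of reach is approached as far as the arm can. A call is refused whole if a number of a shift passes 1 or a number of a turn 1, either way. A call with a gripper value outside its range is refused whole. The fingers move at their own pace and stop on an object; FORCE is the grip in N (left out, the last holds). Time passes only in rows, so rows that do not move let the fingers close. It gives the time, the measured TCP pose, the force and the opening at its end, in the units of the state.
- r.get_state(): the state, without advancing time (a new reading comes with each control period).
- r.snapshot(name): name is "scene" or "top"; returns a dict with "pixels" (420x560x3 uint8, red, green, blue), "range_z" (420x560 float32, m along the optical axis (not along the pixel's ray), 0 where there is no reading), "K" (3x3 intrinsics, pixels), "position" and "attitude" of the camera in the world. Camera axes: x right, y up, looking along -z (the intrinsics and any distortion apply to the point x, -y, -z); pixel columns grow to the right and rows downward; lengths in m; the calibration is good to about 2 mm. A picture is of the moment at which its call begins.
- r.finish_job(): hands the job in, once; it reports no verdict.
The state is a dict: "clock": time; "q": joint angles; "qd": joint speeds; "joint_torque": joint torques, N m; "tool_pos": TCP position; "eef_rot": TCP orientation; "contact_force": force on the tool from outside, world axes, zero at the start; "moment": the same for the moment, N m; "opening": opening from 0.0 (shut) to 1.0 (fully open).
Only numpy, scipy, OpenCV 4.12 (cv2) and the standard library are available. Lean on these libraries where they do the work, as an engineer would, in place of code of your own. Each camera call takes 0.05 s, during which the arm holds its last target. There are 200 camera calls.

## Working session

There is one attempt and no reset: what is moved stays moved. The work goes in short steps, Python scripts to look and compute and a shell command to move; the robot and the scene stay as the last step left them, time stands still between calls to the robot, and variables do not carry over. Pictures are saved under pics/ and viewed, about 8 in all and at most 12, crops included, and the job is handed in when it is done.

```bash
mkdir -p pics; ls; cat > h.py <<'E'
import numpy as np, cv2
from scipy.spatial.transform import Rotation as R
from plant import r
def snap(name,fn=None):
    s=r.snapshot(name)
    if fn: cv2.imwrite('pics/'+fn,s['pixels'][:,:,::-1])
    K=np.array(s['K']);z=s['range_z'];v,u=np.mgrid[0:z.shape[0],0:z.shape[1]]
    p=np.stack([(u-K[0,2])/K[0,0]*z,-(v-K[1,2])/K[1,1]*z,-z],-1)
    a=np.array(s['attitude'])
    M=a if a.shape==(3,3) else R.from_quat(a).as_matrix()
    w=p@M.T+np.array(s['position']); w[z==0]=np.nan
    return s,w
E
python3 - <<'E'
from h import *
for n in ['top','scene']:
    s,w=snap(n,n+'1.png'); print(n,s['K'],s['position'],s['attitude'],{k for k in s}); np.save(n+'1.npy',w)
print(r.get_state(),r.tips_ahead)
E
```

```text
pics
top [[403.11583978   0.         272.70940284]
 [  0.         403.11583978 209.90299145]
 [  0.           0.           1.        ]] [ 0.4027109  -0.03668426  1.19456481] [-0.03059458  0.02130787  0.71087582 -0.70232864] {'pixels', 'range_z', 'K', 'attitude', 'position'}
scene [[412.10979695   0.         274.72876945]
 [  0.         412.10979695 214.86413239]
 [  0.           0.           1.        ]] [1.22825682 0.32054831 0.88473778] [0.21146413 0.33073369 0.78587367 0.47780825] {'pixels', 'range_z', 'K', 'attitude', 'position'}
{'clock': 0.1, 'q': array([ 1.29378624,  0.68988942, -0.19453502,  1.56619225,  0.15728586,
        0.90249559, -0.2150713 ]), 'qd': array([-0.00025123, -0.00271288,  0.00108628, -0.00255766, -0.00052269,
       -0.00063048, -0.00100926]), 'joint_torque': array([-5.25668351e-03, -5.28499031e+01, -1.27177019e+00, -1.53835827e+01,
       -5.25174011e-02,  1.98007860e-03,  5.85477369e-05]), 'tool_pos': array([ 0.19095983, -0.59457486,  0.25700998]), 'eef_rot': array([ 9.87940718e-01,  1.54830556e-01, -1.69980301e-04, -7.79180978e-04]), 'contact_force': array([ 0.06801015, -0.51286603, -0.27153438]), 'moment': array([-0.03369284, -0.0128732 ,  0.02093882]), 'opening': 1.0004721119221904} 0.019
```

View pics/top1.png

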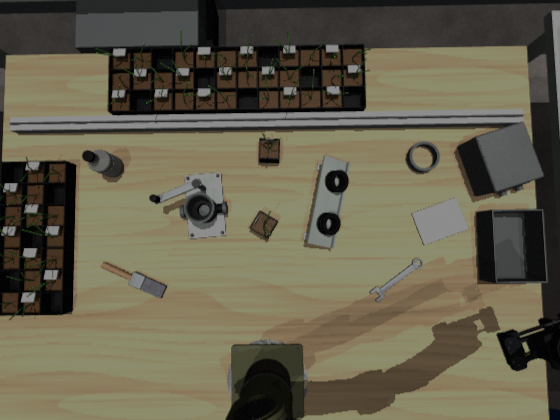

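View pics/scene1.png

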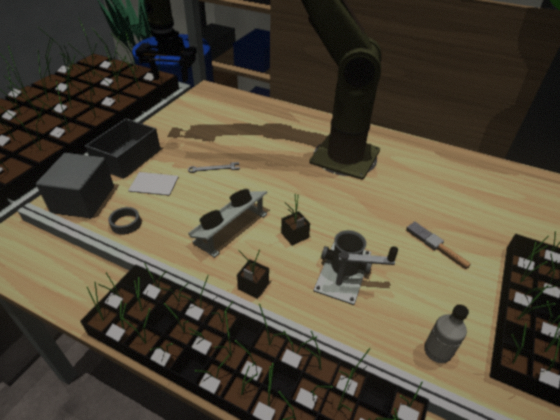

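The top view shows the housing tube at (200,208), knob (155,199), post (~197,185), and rings on the rack at (337,181) and (328,224). In the scene view the bar swings clear of the tube at (350,243), with the knob at (392,254).

```bash
cat > m.py <<'E'
from h import *
from scipy.optimize import least_squares
im=cv2.imread('pics/top1.png');w=np.load('top1.npy');g=im.max(2).astype(int)
# scene cloud merged
ws=np.load('scene1.npy');gs=cv2.imread('pics/scene1.png').max(2).astype(int)
big=lambda f,k: cv2.resize(cv2.imread('pics/'+f+'1.png')[k[1]:k[3],k[0]:k[2]],None,fx=4,fy=4,interpolation=cv2.INTER_CUBIC)
a=big('top',(145,165,235,245));b=big('top',(300,150,360,255))[:320]
cv2.imwrite('pics/crop1.png',np.hstack([a,b]))
for n,W,G in (('top',w,g),('scene',ws,gs)):
    P=W.reshape(-1,3);gg=G.ravel()
    rk=(P[:,0]>.3)&(P[:,0]<.62)&(P[:,1]>-.27)&(P[:,1]<-.12)&(P[:,2]>.035)&(P[:,2]<.12)
    lt=P[rk&(gg>90)]; dk=P[rk&(gg<60)]
    print(n,len(lt),len(dk))
    # rack plane robust
    f=lambda q:q[0]*lt[:,0]+q[1]*lt[:,1]+q[2]-lt[:,2]
    q=least_squares(f,[0,.5,.1],loss='soft_l1',f_scale=.002).x
    nn=np.array([-q[0],-q[1],1]);s=np.linalg.norm(nn);nn/=s;print('plane n',nn,'yaw of up-slope deg',np.degrees(np.arctan2(q[1],q[0])),q)
    h=(dk[:,2]-q[0]*dk[:,0]-q[1]*dk[:,1]-q[2])/s
    top=dk[(h>.022)&(h<.034)]
    u=np.array([q[1],-q[0]]);u/=np.linalg.norm(u)
    t=top[:,:2]@u; m=(t.min()+t.max())/2
    e=np.cross(nn,[u[0],u[1],0]); B=np.array([[u[0],u[1],0],e])
    for c in (top[t<m],top[t>m]):
        X=(c@B.T).astype(np.float32)
        (cx,cy),rad=cv2.minEnclosingCircle(X)
        hh=np.median(c@nn)
        p=cx*B[0]+cy*B[1]+hh*nn
        print('ring topcentre',p,'rad',rad,'mid',p-.014*nn,len(c))
    rim=P[(P[:,0]>.33)&(P[:,0]<.52)&(P[:,1]>.08)&(P[:,1]<.3)&(P[:,2]>.098)&(P[:,2]<.109)]
    kn=P[(P[:,0]>.3)&(P[:,0]<.55)&(P[:,1]>.08)&(P[:,1]<.4)&(P[:,2]>.15)&(P[:,2]<.17)]
    bar=P[(P[:,0]>.3)&(P[:,0]<.6)&(P[:,1]>.08)&(P[:,1]<.4)&(P[:,2]>.114)&(P[:,2]<.124)]
    print('rim',len(rim),np.median(rim,0),'knobtop',len(kn),kn.mean(0),kn.min(0),kn.max(0))
    rr=lambda q:np.hypot(rim[:,0]-q[0],rim[:,1]-q[1])-.0375
    so=least_squares(rr,rim[:,:2].mean(0),loss='soft_l1',f_scale=.002);print('rim circ',so.x)
    (cx,cy),rad=cv2.minEnclosingCircle(rim[:,:2].astype(np.float32));print('rim enc',cx,cy,rad)
    print('bar',len(bar),bar.min(0),bar.max(0))
    pl=P[(P[:,0]>.3)&(P[:,0]<.6)&(P[:,1]>.08)&(P[:,1]<.3)&(P[:,2]>.005)&(P[:,2]<.0125)&(gg>90)]
    print('plate',len(pl),cv2.minAreaRect(pl[:,:2].astype(np.float32)))
E
python3 m.py
```

```text
top 1366 795
plane n [-0.0994685  -0.46309921  0.88070718] yaw of up-slope deg 77.87768920399479 [0.11294163 0.52582654 0.09917421]
ring topcentre [ 0.44531578 -0.18108176  0.08456079] rad 0.032100580632686615 mid [ 0.44670834 -0.17459837  0.07223089] 244
ring topcentre [ 0.56396291 -0.20726831  0.08470215] rad 0.03182452172040939 mid [ 0.56535547 -0.20078492  0.07237225] 242
rim 192 [0.48123858 0.1885393  0.10444099] knobtop 49 [0.51569415 0.28796167 0.15841778] [0.50636729 0.27895263 0.1500536 ] [0.52457737 0.29777625 0.16239532]
rim circ [0.49325758 0.17890783]
rim enc 0.4959154725074768 0.21525834500789642 0.07663825154304504
bar 323 [0.50472556 0.16947889 0.11412731] [0.57046193 0.29407187 0.12399143]
plate 1019 ((0.4508558213710785, 0.18795445561408997), (0.29803863167762756, 0.2137751579284668), 0.14248226583003998)
scene 649 586
plane n [-0.09094926 -0.42356374  0.90128907] yaw of up-slope deg 77.88124028405439 [0.1009102  0.46995326 0.09730048]
ring topcentre [ 0.45230339 -0.17920712  0.08728486] rad 0.028937652707099915 mid [ 0.45357668 -0.17327723  0.07466681] 88
ring topcentre [ 0.56967236 -0.20495797  0.08758897] rad 0.029057275503873825 mid [ 0.57094565 -0.19902808  0.07497093] 105
rim 203 [0.47194002 0.17359582 0.10482781] knobtop 59 [0.52028843 0.28719846 0.15689235] [0.50768844 0.27761853 0.15005097] [0.52906648 0.2962965  0.16067557]
rim circ [0.49615207 0.1772596 ]
rim enc 0.49319684505462646 0.17714059352874756 0.042134664952754974
bar 375 [0.51137985 0.16738086 0.11400089] [0.57237319 0.29856947 0.12396863]
plate 899 ((0.48492562770843506, 0.17992901802062988), (0.2426857054233551, 0.21002212166786194), 7.71309757232666)
```

View pics/crop1.png

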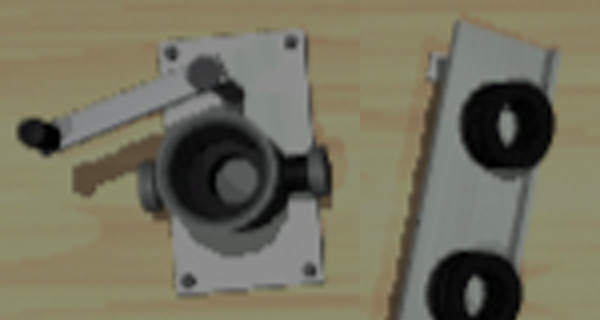

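The crop shows the bar open with the knob near world (0.517,0.288) and the tube centre near (0.494,0.178). Both rings sit flat against the ledge. The near ring is first: the tool must move (10.26, 16.84, ...) units and turn +10.

```bash
python3 -m inch '[[0.6,1,0,0.7,88],[0.6,1,0,0.7,88],[0.6,1,0,0.7,88],[0.6,1,0,0.7,88],[0.6,1,0,0.7,88]]' 25
python3 -m inch '[[0.6,1,0,0.7,88],[0.6,1,0,0.7,88],[0.6,1,0,0.7,88],[0.6,1,0,0.7,88],[0.6,1,0,0.7,88]]'
python3 -m inch '[[0.6,1,-0.3,0.7,88],[0.6,1,-0.5,0.7,88],[0.6,1,-0.5,0.7,88],[0.6,1,-0.5,0.7,88],[0.6,0.8,-0.5,0.2,88]]'
python3 -m inch '[[0.6,1,-0.5,0,88],[0.6,1,-0.5,0,88],[0,0,0,0,88],[0,0,0,0,88]]'
```

```text
clock: 0.6
tool_pos: [0.2664, -0.4688, 0.2575]
eef_rot: [0.943, 0.334, -0.0, -0.0]
contact_force: [-0.1, 0.6, 0.1]
opening: 0.995
clock: 1.1
tool_pos: [0.3414, -0.3439, 0.2575]
eef_rot: [0.866, 0.5, -0.0, -0.0]
contact_force: [1.6, 0.0, 0.2]
opening: 0.999
clock: 1.6
tool_pos: [0.4165, -0.2235, 0.1996]
eef_rot: [0.777, 0.629, 0.0, -0.0]
contact_force: [0.2, 0.3, -0.0]
opening: 0.995
clock: 2.0
tool_pos: [0.4459, -0.1747, 0.1749]
eef_rot: [0.778, 0.629, -0.0, -0.0]
contact_force: [-0.1, -0.5, -0.8]
opening: 0.999
```

```bash
python3 -m inch '[[0.06,0,-1,0,88],[0,0,-1,0,88],[0,0,-0.8,0,88],[0,0,0,0,88]]'
python3 -m inch '[[0,0,-0.4,0,88],[0,0,-0.4,0,88],[0,0,0,0,88]]'
python3 -c "
from h import *
s,w=snap('scene','g1.png');t,_=snap('top')
c=lambda i,u,v:cv2.resize(i[v-60:v+60,u-50:u+50,::-1],None,fx=4,fy=4,interpolation=2)
cv2.imwrite('pics/g1c.png',np.hstack([c(s['pixels'],235,205),c(t['pixels'],325,220)]))"
```

```text
clock: 2.4
tool_pos: [0.4457, -0.1763, 0.1038]
eef_rot: [0.779, 0.627, -0.002, -0.001]
contact_force: [0.4, -0.0, 0.4]
opening: 0.996
clock: 2.7
tool_pos: [0.4474, -0.1753, 0.0847]
eef_rot: [0.778, 0.628, -0.0, -0.0]
contact_force: [0.1, -0.6, 0.9]
opening: 0.999
```

View pics/g1c.png

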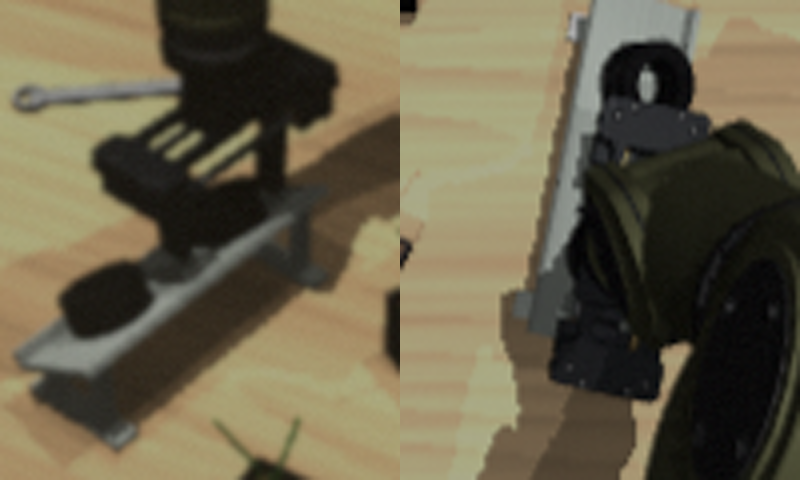

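The fingers straddle the near ring, with finger tips clear of the rack face, so I'll close and lift.

```bash
python3 -m inch '[[0,0,0,0,66],[0,0,0,0,60],[0,0,0,0,55],[0,0,0,0,55],[0,0,0,0,55]]' 25
python3 -m inch '[[0,0,0.3,0,55],[0,0,0.6,0,55],[0,0,1,0,55],[0,0,1,0,55],[0,0,0,0,55]]' 25
python3 -c "
from h import *
s,w=snap('scene')
c=lambda i,u,v:cv2.resize(i[v-60:v+60,u-70:u+70,::-1],None,fx=4,fy=4,interpolation=2)
cv2.imwrite('pics/g2c.png',c(s['pixels'],235,190))"
```

```text
clock: 3.3
tool_pos: [0.4478, -0.1751, 0.0854]
eef_rot: [0.778, 0.628, 0.0, 0.0]
contact_force: [-0.3, -0.7, 2.9]
opening: 0.691
clock: 3.8
tool_pos: [0.449, -0.1755, 0.1604]
eef_rot: [0.778, 0.628, 0.002, 0.002]
contact_force: [1.4, -0.4, -0.7]
opening: 0.694
```

View pics/g2c.png

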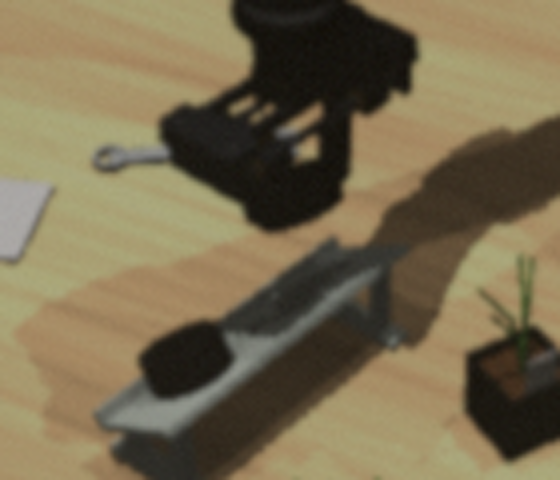

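The ring is held (opening 61 mm) at a 30° tilt and the far ring is undisturbed. Next I'll flatten it on the free bench at (0.44,-0.32).

```bash
python3 -m inch '[[0,-1,0,0,55],[0,-1,0,0,55],[0,-1,0,0,55],[-0.2,-1,0,0,55],[-0.1,-1,-0.6,0,55]]'
python3 -m inch '[[0,-0.8,-1,0,55],[0,0,-1,0,55],[0,0,-1,0,55],[0,0,-0.8,0,55],[0,0,0,0,55]]'
python3 -m inch '[[0,0,0,0,55],[0,0,-0.2,0,55],[0,0,-0.2,0,55],[0,0,-0.2,0,55],[0,0,0,0,55]]' 4
python3 -m inch '[[0,0,-0.15,0,55],[0,0,0,0,55]]' 4
```

```text
clock: 4.35
tool_pos: [0.4401, -0.3013, 0.1427]
eef_rot: [0.778, 0.628, 0.0, 0.0]
contact_force: [0.6, -0.5, -1.9]
opening: 0.694
clock: 4.85
tool_pos: [0.4379, -0.3187, 0.0445]
eef_rot: [0.778, 0.628, -0.001, -0.003]
contact_force: [-0.3, -0.9, -0.4]
opening: 0.694
clock: 5.35
tool_pos: [0.4407, -0.3197, 0.0326]
eef_rot: [0.778, 0.628, 0.0, 0.0]
contact_force: [-0.8, 0.0, 0.2]
opening: 0.692
clock: 5.55
tool_pos: [0.4402, -0.3202, 0.0287]
eef_rot: [0.778, 0.628, -0.0, 0.0]
contact_force: [-0.3, -0.2, -0.2]
opening: 0.697
```

```bash
python3 -m inch '[[0,0,0,0,75],[0,0,0,0,88],[0,0,0.25,0,88],[0,0,0,-1,88],[0,0,0,-1,88]]'
python3 -m inch '[[0,0,0,-1,88],[0,0,0,-1,88],[0,0,0,-1,88],[0,0,0,-1,88],[0,0,0,-1,88]]'
python3 -m inch '[[0,0,0,-1,88],[0,0,0,-1,88],[0,0,0,-1,88],[0,0,0,-1,88],[0,0,0,-1,88]]'
python3 -m inch '[[0,0,0,-0.3,66],[0,0,0,0,60],[0,0,0,0,55],[0,0,0,0,55],[0,0,0,0,55]]' 20
python3 -m inch '[[0,0,0.4,0,55],[0,0,1,0,55],[0,0,1,0,55],[0,0,1,0,55],[0,0,0,0,55]]' 25
python3 -c "
from h import *
s,w=snap('scene')
c=lambda i,u,v:cv2.resize(i[v-60:v+60,u-70:u+70,::-1],None,fx=4,fy=4,interpolation=2)
cv2.imwrite('pics/g3c.png',c(s['pixels'],175,170))"
```

```text
clock: 6.05
tool_pos: [0.4402, -0.3204, 0.0359]
eef_rot: [0.841, 0.541, 0.0, 0.0]
contact_force: [0.1, 0.7, -0.0]
opening: 0.999
clock: 6.55
tool_pos: [0.4402, -0.3202, 0.0358]
eef_rot: [0.952, 0.305, 0.0, 0.0]
contact_force: [-0.5, -0.8, 0.2]
opening: 0.996
clock: 7.05
tool_pos: [0.4402, -0.3201, 0.0357]
eef_rot: [0.999, 0.048, 0.0, -0.0]
contact_force: [-0.2, 0.4, -0.6]
opening: 0.997
clock: 7.55
tool_pos: [0.4401, -0.3198, 0.0354]
eef_rot: [0.999, 0.035, -0.0, -0.0]
contact_force: [-0.1, 1.4, 1.4]
opening: 0.695
clock: 8.05
tool_pos: [0.4417, -0.3215, 0.1235]
eef_rot: [0.999, 0.035, 0.003, 0.002]
contact_force: [0.6, -1.6, -1.0]
opening: 0.698
```

View pics/g3c.png

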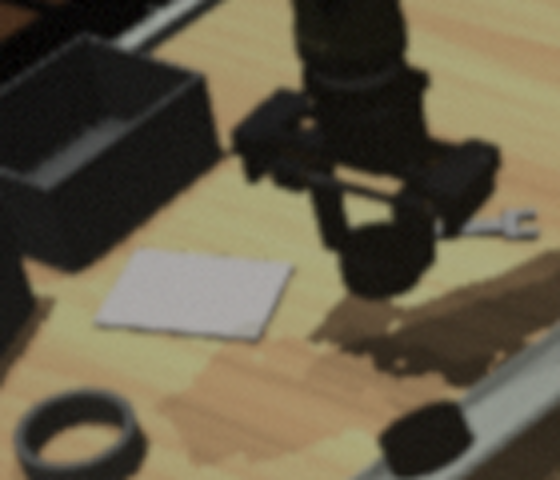

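The ring is flat and held at its top, with its underside 35.5 mm below the TCP. I'll tighten the tube centre from the saved clouds.

```bash
python3 - <<'E'
from h import *
from scipy.optimize import least_squares
Q=[]
for n in('top','scene'):
    P=np.load(n+'1.npy').reshape(-1,3)
    m=(np.abs(P[:,2]-.1045)<.0045)&(np.hypot(P[:,0]-.4945,P[:,1]-.178)<.045)
    X=P[m][:,:2];d=X-[.4945,.178];a=np.degrees(np.arctan2(d[:,1],d[:,0]))
    print(n,len(X),np.histogram(a,8,(-180,180))[0],[np.hypot(*d[(a>=l)&(a<l+45)].T).mean().round(4) for l in range(-180,180,45)])
    s=least_squares(lambda q:np.hypot(X[:,0]-q[0],X[:,1]-q[1])-q[2],[.4945,.178,.039],loss='soft_l1',f_scale=.002);print(s.x)
    B=P[(P[:,2]>.115)&(P[:,2]<.1235)&(np.hypot(P[:,0]-.54,P[:,1]-.23)<.08)]
    print(cv2.fitLine(B[:,:2].astype(np.float32),cv2.DIST_HUBER,0,.01,.01).ravel(),len(B))
E
```

```text
top 247 [27 28 29 32 29 36 37 29] [np.float64(0.0378), np.float64(0.0369), np.float64(0.036), np.float64(0.0365), np.float64(0.0372), np.float64(0.0381), np.float64(0.0386), np.float64(0.0392)]
[0.4935095  0.17908781 0.03758967]
[ 0.37847972 -0.9256096   0.53961843  0.22938988] 306
scene 218 [40 34 24 16 17 22 27 38] [np.float64(0.0368), np.float64(0.0376), np.float64(0.0386), np.float64(0.039), np.float64(0.038), np.float64(0.0372), np.float64(0.0363), np.float64(0.0366)]
[0.4956041  0.17717747 0.03751218]
[ 0.3510414  -0.93635994  0.54375196  0.22780915] 349
```

```bash
python3 -m inch '[[0,0,1,0,55],[0,0.5,1,0,55],[0,1,1,0,55],[0.1,1,0.5,0,55],[0.1,1,0,0,55]]'
python3 -m inch '[[0.1,1,0,0,55],[0.1,1,0,0,55],[0.1,1,0,0,55],[0.1,1,0,0,55],[0.1,1,0,0,55]]'
python3 -m inch '[[0.1,1,0,0,55],[0.1,1,0,0,55],[0.1,1,0,0,55],[0.2,1,0,0,55],[0.2,1,0,0,55]]'
python3 -m inch '[[0.2,1,0,0,55],[0.2,1,0,0,55],[0.2,1,0,0,55],[0.2,0.5,0,0,55],[0,0,0,0,55]]'
python3 -m inch '[[0,0,0,0,55],[0,0,0,0,55]]'
```

```text
clock: 8.6
tool_pos: [0.4456, -0.2321, 0.2086]
eef_rot: [0.999, 0.035, 0.001, 0.0]
contact_force: [0.6, 0.9, -1.9]
opening: 0.691
clock: 9.1
tool_pos: [0.457, -0.1065, 0.2068]
eef_rot: [0.999, 0.035, -0.001, -0.0]
contact_force: [0.8, 0.4, -0.3]
opening: 0.694
clock: 9.6
tool_pos: [0.4745, 0.0183, 0.2068]
eef_rot: [0.999, 0.035, -0.001, 0.0]
contact_force: [1.3, -0.3, -0.6]
opening: 0.696
clock: 10.1
tool_pos: [0.4954, 0.1067, 0.207]
eef_rot: [0.999, 0.037, -0.0, -0.0]
contact_force: [-0.1, -0.4, -0.0]
opening: 0.695
clock: 10.3
tool_pos: [0.4947, 0.103, 0.2075]
eef_rot: [0.999, 0.034, -0.001, 0.001]
contact_force: [-0.5, 0.3, -1.1]
opening: 0.693
```

```bash
python3 -m inch '[[0,1,0,0,55],[0,1,0,0,55],[0,1,0,0,55],[0,0,0,0,55],[0,0,0,0,55]]'
python3 -m inch '[[0,0,-1,0,55],[0,0,-1,0,55],[0,0,-0.5,0,55],[0,0,0,0,55],[0,0,0,0,55]]'
python3 -c "
from h import *
s,w=snap('scene')
c=lambda i,u,v:cv2.resize(i[v-60:v+60,u-70:u+70,::-1],None,fx=4,fy=4,interpolation=2)
cv2.imwrite('pics/g4c.png',c(s['pixels'],350,230))"
```

```text
clock: 10.8
tool_pos: [0.495, 0.1788, 0.2077]
eef_rot: [0.999, 0.035, -0.0, 0.001]
contact_force: [-0.1, -0.6, -1.4]
opening: 0.697
clock: 11.3
tool_pos: [0.4956, 0.179, 0.1457]
eef_rot: [0.999, 0.034, 0.0, 0.0]
contact_force: [-0.1, 0.2, -1.9]
opening: 0.695
```

View pics/g4c.png

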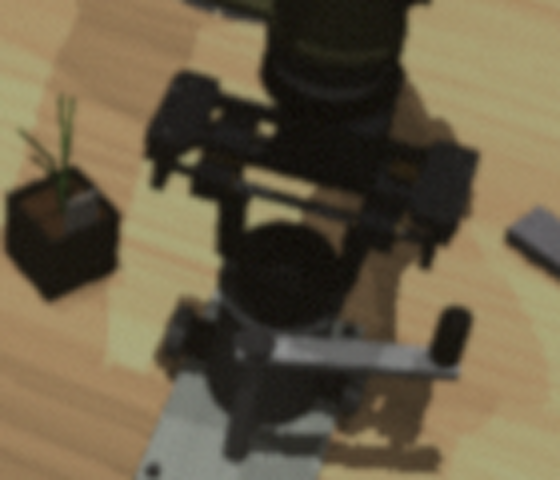

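The ring is centred just above the mouth, clear of bar and knob. Lowering to TCP 0.128 in small steps with a light grip.

```bash
python3 -m inch '[[0,0,-0.2,0,55],[0,0,-0.2,0,55],[0,0,0,0,55]]' 12
python3 -m inch '[[0,0,-0.2,0,55],[0,0,-0.12,0,55],[0,0,0,0,55]]'
```

```text
clock: 11.65
tool_pos: [0.4947, 0.1798, 0.135]
eef_rot: [0.999, 0.035, -0.0, 0.0]
contact_force: [0.8, 0.4, -0.8]
opening: 0.697
clock: 11.95
tool_pos: [0.4945, 0.1795, 0.1266]
eef_rot: [0.999, 0.035, -0.001, 0.0]
contact_force: [-2.8, -1.1, 0.6]
opening: 0.699
```

```bash
python3 -m inch '[[0,0,0,0,72],[0,0,0,0,80],[0,0,0,0,80],[0,0,0.6,0,80],[0,0,1,0,88]]'
python3 -m inch '[[0,-0.5,1,0,88],[0,-1,1,0,88],[0,-1,1,0,88],[0.2,-1,0,0.9,88],[0.2,-1,0,0.9,88]]'
python3 -m inch '[[0.2,-1,0,0.9,88],[0.2,-1,0,0.9,88],[0.2,-1,0,0.9,88],[0.2,-1,0,0.9,88],[0.2,-1,0,0.9,88]]'
python3 - <<'E'
from h import *
s,w=snap('top');t,ws=snap('scene')
for W in(w,ws):
    P=W.reshape(-1,3);d=np.hypot(P[:,0]-.494,P[:,1]-.1785);m=(d<.028)&(P[:,2]<.1)
    print(np.c_[d[m]*1e3,P[m][:,2]*1e3].astype(int).tolist()[::8])
c=lambda i,u,v:cv2.resize(i[v-45:v+45,u-50:u+50,::-1],None,fx=4,fy=4,interpolation=2)
cv2.imwrite('pics/g5c.png',np.hstack([c(s['pixels'],200,208),c(t['pixels'],350,243)]))
E
```

```text
clock: 12.45
tool_pos: [0.4947, 0.1799, 0.1668]
eef_rot: [0.999, 0.035, -0.001, 0.0]
contact_force: [0.4, -0.1, 0.9]
opening: 0.976
clock: 12.95
tool_pos: [0.5062, 0.0668, 0.2436]
eef_rot: [0.991, 0.131, 0.002, 0.0]
contact_force: [0.6, -0.5, -0.1]
opening: 0.996
clock: 13.45
tool_pos: [0.5308, -0.0587, 0.2426]
eef_rot: [0.934, 0.359, 0.001, 0.0]
contact_force: [0.6, 0.3, -0.9]
opening: 0.997
[[27, 69], [24, 69], [22, 69], [27, 72], [19, 68], [26, 68], [18, 48], [26, 71], [17, 38], [25, 69], [18, 26], [21, 68], [19, 43], [12, 11], [20, 70], [13, 10], [25, 67], [18, 13], [16, 69], [19, 58], [6, 15], [26, 67], [14, 12], [19, 69], [19, 31], [2, 14], [22, 68], [9, 13], [26, 65], [13, 14], [25, 69], [17, 17], [24, 68], [17, 68], [26, 68], [20, 68], [25, 66], [25, 65], [27, 70]]
[[27, 72], [25, 69], [22, 72], [19, 70], [26, 67], [16, 71], [21, 67], [19, 62], [17, 68], [19, 59], [18, 64], [18, 55], [15, 64], [15, 54], [16, 63], [15, 52]]
```

View pics/g5c.png

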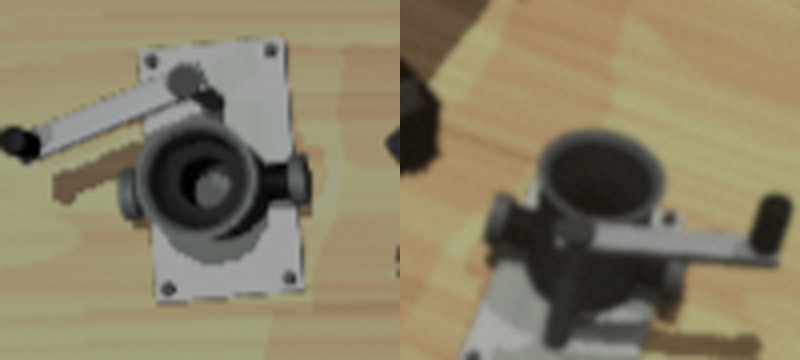

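Ring 1 lies flat: its top reads about 69–70 mm all round, and the hole shows the floor. Now the far ring.

```bash
python3 -m inch '[[0.2,-1,0,0.9,88],[0.2,-1,0,0.9,88],[0.2,-1,0,0.9,88],[0.2,-1,-0.5,0.9,88],[0.2,-1,-1,0.9,88]]'
python3 -m inch '[[0.4,-0.7,-1,0.9,88],[0,0,-1,0.6,88],[0,0,0,0,88],[0,0,0,0,88]]'
```

```text
clock: 14.05
tool_pos: [0.5573, -0.1827, 0.2062]
eef_rot: [0.824, 0.566, 0.002, 0.002]
contact_force: [-0.4, -1.0, -1.2]
opening: 0.996
clock: 14.45
tool_pos: [0.5654, -0.1987, 0.155]
eef_rot: [0.778, 0.628, 0.0, -0.0]
contact_force: [0.1, 1.4, 0.7]
opening: 0.998
```

```bash
python3 -m inch '[[0,-0.07,-1,0,88],[0,0,-1,0,88],[0,0,-0.4,0,88],[0,0,-0.4,0,88],[0,0,0,0,88]]' 25
python3 -m inch '[[0,0,0,0,66],[0,0,0,0,60],[0,0,0,0,55],[0,0,0,0,55],[0,0,0,0,55]]' 25
python3 -m inch '[[0,0,0.3,0,55],[0,0,0.6,0,55],[0,0,1,0,55],[0,0,1,0,55],[0,0,0,0,55]]' 25
```

```text
clock: 14.95
tool_pos: [0.5653, -0.2013, 0.0848]
eef_rot: [0.778, 0.628, -0.0, -0.0]
contact_force: [-0.2, -0.6, -0.3]
opening: 0.992
clock: 15.45
tool_pos: [0.5656, -0.202, 0.0854]
eef_rot: [0.778, 0.628, 0.0, 0.0]
contact_force: [-0.1, -0.2, 4.1]
opening: 0.692
clock: 15.95
tool_pos: [0.5675, -0.2023, 0.1613]
eef_rot: [0.778, 0.628, 0.002, 0.003]
contact_force: [0.7, -0.1, -0.8]
opening: 0.698
```

```bash
python3 -m inch '[[-1,-1,0,0,55],[-1,-1,0,0,55],[-1,-1,0,0,55],[-1,-1,0,0,55],[-1,-0.7,0,0,55]]'
python3 -m inch '[[0,0,-1,0,55],[0,0,-1,0,55],[0,0,-1,0,55],[0,0,-1,0,55],[0,0,-0.6,0,55]]'
python3 -m inch '[[0,0,0,0,55],[0,0,0,0,55],[0,0,-0.2,0,55],[0,0,-0.2,0,55],[0,0,-0.2,0,55]]' 4
python3 -m inch '[[0,0,0,0,55],[0,0,-0.15,0,55],[0,0,0,0,55]]' 4
```

```text
clock: 16.45
tool_pos: [0.4385, -0.3211, 0.1569]
eef_rot: [0.779, 0.627, -0.0, 0.0]
contact_force: [0.5, -0.5, -1.2]
opening: 0.694
clock: 16.95
tool_pos: [0.4392, -0.3187, 0.0403]
eef_rot: [0.778, 0.628, -0.0, -0.001]
contact_force: [-0.1, 0.7, -0.6]
opening: 0.692
clock: 17.45
tool_pos: [0.4409, -0.3191, 0.0276]
eef_rot: [0.778, 0.628, 0.001, 0.001]
contact_force: [0.8, 1.9, 1.2]
opening: 0.695
clock: 17.75
tool_pos: [0.44, -0.3196, 0.0233]
eef_rot: [0.778, 0.628, -0.0, 0.0]
contact_force: [-0.2, 0.5, -1.1]
opening: 0.696
```

```bash
python3 -m inch '[[0,0,0,0,75],[0,0,0,0,88],[0,0,0.5,0,88],[0,0,0,-1,88],[0,0,0,-1,88]]'
python3 -m inch '[[0,0,0,-1,88],[0,0,0,-1,88],[0,0,0,-1,88],[0,0,0,-1,88],[0,0,0,-1,88]]'
python3 -m inch '[[0,0,0,-1,88],[0,0,0,-1,88],[0,0,0,-1,88],[0,0,0,-1,88],[0,0,0,-1,88]]'
python3 -m inch '[[0,0,0,-0.3,66],[0,0,0,0,60],[0,0,0,0,55],[0,0,0,0,55],[0,0,0,0,55]]' 20
python3 -m inch '[[0,0,0.4,0,55],[0,0,1,0,55],[0,0,1,0,55],[0,0,1,0,55],[0,0,0,0,55]]' 25
python3 -c "
from h import *
s,w=snap('scene')
c=lambda i,u,v:cv2.resize(i[v-60:v+60,u-70:u+70,::-1],None,fx=4,fy=4,interpolation=2)
cv2.imwrite('pics/g6c.png',c(s['pixels'],175,170))"
```

```text
clock: 18.25
tool_pos: [0.4404, -0.3197, 0.0372]
eef_rot: [0.841, 0.541, 0.0, 0.001]
contact_force: [-0.6, 0.1, -0.1]
opening: 0.998
clock: 18.75
tool_pos: [0.4404, -0.3194, 0.0369]
eef_rot: [0.952, 0.305, 0.0, 0.0]
contact_force: [-0.2, -0.1, -0.9]
opening: 1.001
clock: 19.25
tool_pos: [0.4405, -0.3193, 0.0369]
eef_rot: [0.999, 0.048, 0.001, -0.0]
contact_force: [-0.4, 0.0, -0.0]
opening: 1.004
clock: 19.75
tool_pos: [0.4402, -0.3191, 0.0362]
eef_rot: [0.999, 0.035, 0.0, -0.0]
contact_force: [-0.5, 0.6, 3.4]
opening: 0.694
clock: 20.25
tool_pos: [0.4417, -0.3207, 0.1242]
eef_rot: [0.999, 0.035, 0.002, 0.002]
contact_force: [0.5, 0.6, -1.4]
opening: 0.694
```

View pics/g6c.png

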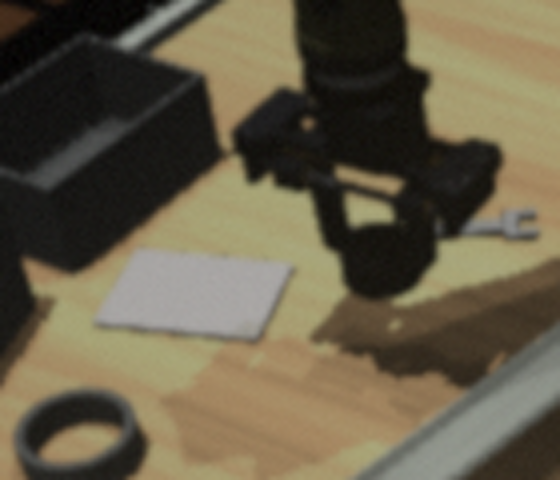

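Ring 2 is held flat, as before. Same route to the tube.

```bash
python3 -m inch '[[0,0,1,0,55],[0,0.5,1,0,55],[0,1,1,0,55],[0.1,1,0.5,0,55],[0.1,1,0,0,55]]'
python3 -m inch '[[0.1,1,0,0,55],[0.1,1,0,0,55],[0.1,1,0,0,55],[0.1,1,0,0,55],[0.1,1,0,0,55]]'
python3 -m inch '[[0.1,1,0,0,55],[0.1,1,0,0,55],[0.1,1,0,0,55],[0.2,1,0,0,55],[0.2,1,0,0,55]]'
python3 -m inch '[[0.2,1,0,0,55],[0.2,1,0,0,55],[0.2,1,0,0,55],[0.2,0.5,0,0,55],[0,0,0,0,55]]'
python3 -m inch '[[0,1,0,0,55],[0,1,0,0,55],[0,1,0,0,55],[0,0,0,0,55],[0,0,0,0,55]]'
python3 -m inch '[[0,0,-1,0,55],[0,0,-1,0,55],[0,0,-0.5,0,55],[0,0,0,0,55],[0,0,0,0,55]]'
```

```text
clock: 20.8
tool_pos: [0.4455, -0.2313, 0.2092]
eef_rot: [0.999, 0.035, 0.001, 0.0]
contact_force: [0.1, -0.2, -1.5]
opening: 0.691
clock: 21.3
tool_pos: [0.457, -0.1057, 0.2076]
eef_rot: [0.999, 0.035, -0.001, -0.0]
contact_force: [0.3, 1.3, -0.8]
opening: 0.692
clock: 21.8
tool_pos: [0.4745, 0.0191, 0.2075]
eef_rot: [0.999, 0.035, -0.001, 0.0]
contact_force: [-0.2, 0.0, -1.3]
opening: 0.694
clock: 22.3
tool_pos: [0.4954, 0.1075, 0.2077]
eef_rot: [0.999, 0.037, -0.0, -0.0]
contact_force: [-0.5, -0.4, -1.7]
opening: 0.698
clock: 22.8
tool_pos: [0.4949, 0.179, 0.2082]
eef_rot: [0.999, 0.034, -0.0, 0.001]
contact_force: [-0.4, -0.5, -0.8]
opening: 0.694
clock: 23.3
tool_pos: [0.4956, 0.1796, 0.1464]
eef_rot: [0.999, 0.034, 0.0, 0.0]
contact_force: [0.9, 0.6, -0.8]
opening: 0.691
```

```bash
python3 -m inch '[[-0.03,0,-0.2,0,55],[0,0,-0.2,0,55],[0,0,0,0,55]]' 12
python3 -m inch '[[0,0,-0.2,0,55],[0,0,-0.12,0,55],[0,0,0,0,55]]'
python3 -m inch '[[0,0,0,0,72],[0,0,0,0,80],[0,0,0,0,80],[0,0,0.6,0,80],[0,0,1,0,88]]'
python3 -m inch '[[0,0,1,0,80],[0,0,1,0,60],[0,1,0.5,0,60],[0.2,1,0,0,60],[0.2,1,0,0,60]]'
python3 -m inch '[[0.2,1,0,0,60],[0.2,0.5,0,0,60],[0,0,0,0,60],[0,0,0,0,60]]'
python3 - <<'E'
from h import *
s,w=snap('top');t,ws=snap('scene')
for W in(w,ws):
    P=W.reshape(-1,3);d=np.hypot(P[:,0]-.494,P[:,1]-.1785);m=(d<.028)&(P[:,2]<.112)
    print(np.c_[d[m]*1e3,P[m][:,2]*1e3].astype(int).tolist()[::8])
E
```

```text
clock: 23.6
tool_pos: [0.4942, 0.1807, 0.1359]
eef_rot: [0.999, 0.035, -0.0, 0.0]
contact_force: [-0.1, -0.6, -1.6]
opening: 0.699
clock: 23.9
tool_pos: [0.4942, 0.1807, 0.1275]
eef_rot: [0.999, 0.035, -0.0, 0.0]
contact_force: [-0.3, -0.7, -0.5]
opening: 0.697
clock: 24.4
tool_pos: [0.4935, 0.1804, 0.1675]
eef_rot: [0.999, 0.035, -0.001, 0.001]
contact_force: [0.6, -0.4, 1.0]
opening: 0.976
clock: 24.9
tool_pos: [0.5047, 0.2567, 0.2315]
eef_rot: [0.999, 0.035, 0.001, -0.0]
contact_force: [-0.1, -0.3, 0.2]
opening: 0.681
clock: 25.3
tool_pos: [0.5142, 0.2924, 0.2304]
eef_rot: [0.999, 0.035, -0.0, 0.001]
contact_force: [0.8, -0.9, -0.0]
opening: 0.68
[[27, 97], [24, 99], [23, 94], [27, 98], [19, 99], [26, 94], [17, 85], [27, 101], [19, 62], [23, 97], [19, 81], [16, 33], [19, 96], [18, 20], [25, 98], [17, 41], [18, 94], [19, 72], [13, 11], [25, 93], [18, 25], [18, 98], [19, 56], [7, 9], [25, 100], [18, 19], [19, 98], [19, 74], [8, 12], [24, 101], [17, 16], [24, 96], [18, 68], [19, 98], [19, 98], [19, 97], [22, 98], [22, 97], [22, 97], [27, 97], [26, 97]]
[[27, 99], [26, 97], [20, 99], [24, 100], [19, 97], [24, 99], [20, 91], [27, 96], [17, 91], [20, 96], [17, 92], [18, 89], [27, 97], [17, 83], [17, 98], [17, 88], [18, 82], [26, 100], [17, 75], [17, 87], [21, 96], [18, 71], [21, 99], [18, 67], [19, 72], [25, 97], [16, 66], [23, 98], [18, 98], [21, 97], [20, 96], [23, 97], [24, 99], [27, 98]]
```

The column is flat: its top reads about 97–98 mm all round in both cameras. Now I'll grip the knob at about (0.517,0.2875), with the jaws turned midway along the swing.

```bash
python3 -m inch '[[0.11,-0.2,0,-1,60],[0,0,0,-1,60],[0,0,0,-1,60],[0,0,0,-1,60],[0,0,0,-1,60]]' 8
python3 -m inch '[[0,0,-0.5,-1,60],[0,0,-0.5,0,60],[0,0,0,0,60]]' 8
python3 - <<'E'
from h import *
t,ws=snap('scene')
c=lambda i,u,v:cv2.resize(i[v-60:v+60,u-70:u+70,::-1],None,fx=4,fy=4,interpolation=2)
cv2.imwrite('pics/g7c.png',c(t['pixels'],380,235));print(r.get_state()['q'])
E
```

```text
clock: 25.9
tool_pos: [0.5171, 0.2868, 0.2307]
eef_rot: [0.974, -0.228, -0.0, 0.0]
contact_force: [0.4, 0.0, -0.2]
opening: 0.683
clock: 26.2
tool_pos: [0.5159, 0.2871, 0.2038]
eef_rot: [0.961, -0.275, -0.001, 0.001]
contact_force: [-0.9, 0.1, 0.1]
opening: 0.685
[-0.82526115  0.75259815  0.42856173  1.74171569 -0.43236869  0.74479571
 -2.30331589]
```

View pics/g7c.png

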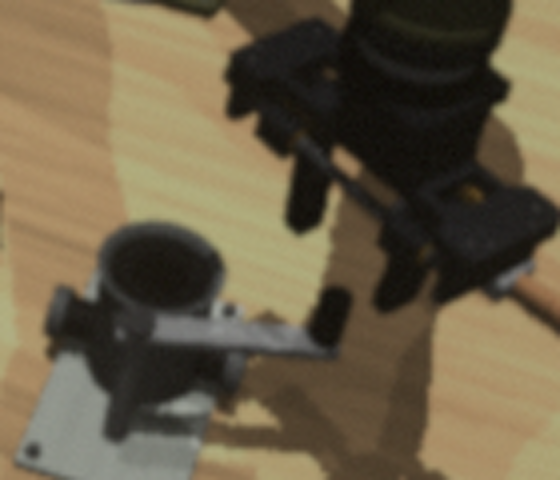

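The fingers straddle the knob (332,318 in the crop) with room on both sides. Descending and closing on it.

```bash
python3 -m inch '[[0,0,-0.8,0,60],[0,0,-0.8,0,60],[0,0,-0.8,0,60],[0,0,0,0,60]]' 8
python3 -m inch '[[0,0,0,0,40],[0,0,0,0,25],[0,0,0,0,14],[0,0,0,0,14],[0,0,0,0,14]]' 8
python3 -m inch '[[0,0,0,0,14],[0,0,0,0,14]]' 8
```

```text
clock: 26.65
tool_pos: [0.5158, 0.2875, 0.1438]
eef_rot: [0.961, -0.275, -0.002, 0.001]
contact_force: [-0.4, 0.2, -0.2]
opening: 0.678
clock: 27.15
tool_pos: [0.5173, 0.2883, 0.146]
eef_rot: [0.961, -0.275, 0.0, -0.0]
contact_force: [0.0, -0.5, -0.3]
opening: 0.252
clock: 27.35
tool_pos: [0.5173, 0.2882, 0.1458]
eef_rot: [0.961, -0.276, 0.0, -0.0]
contact_force: [-0.0, -1.0, 2.8]
opening: 0.224
```

Gripped (about 20 mm). Swinging along the arc.

```bash
python3 -m inch '[[-0.64,-0.31,0,0,14],[-0.58,-0.41,0,0,14],[0,0,0,0,14]]' 8
python3 -m inch '[[-0.51,-0.49,0,0,14],[-0.43,-0.57,0,0,14],[0,0,0,0,14]]'
python3 -m inch '[[-0.33,-0.62,0,0,14],[-0.23,-0.67,0,0,14],[0,0,0,0,14]]'
python3 -m inch '[[-0.12,-0.71,0,0,14],[-0.01,-0.4,0,0,14],[0,0,0,0,14],[0,0,0,0,14]]'
```

```text
clock: 27.65
tool_pos: [0.4841, 0.2707, 0.1457]
eef_rot: [0.961, -0.275, -0.002, 0.0]
contact_force: [-2.8, 3.6, 4.7]
opening: 0.22
clock: 27.95
tool_pos: [0.4619, 0.2426, 0.1456]
eef_rot: [0.961, -0.276, -0.001, 0.001]
contact_force: [-3.2, 2.8, 3.9]
opening: 0.222
clock: 28.25
tool_pos: [0.4495, 0.2098, 0.1455]
eef_rot: [0.961, -0.277, -0.0, 0.001]
contact_force: [-1.3, -0.7, 2.9]
opening: 0.218
clock: 28.65
tool_pos: [0.447, 0.1836, 0.1455]
eef_rot: [0.961, -0.276, 0.001, 0.0]
contact_force: [0.1, -0.8, 1.7]
opening: 0.222
```

Now small steps to the stop, watching the force.

```bash
for i in 1; do python3 -m inch '[[0,-0.15,0,0,14],[0,-0.1,0,0,14],[0,0,0,0,14]]'; python3 -m inch '[[0,-0.1,0,0,14],[0,0,0,0,14]]'; python3 -m inch '[[0,-0.1,0,0,14],[0,0,0,0,14]]'; done
```

```text
clock: 28.95
tool_pos: [0.4467, 0.1776, 0.1455]
eef_rot: [0.961, -0.276, 0.001, -0.0]
contact_force: [1.5, 0.7, -0.4]
opening: 0.224
clock: 29.15
tool_pos: [0.4467, 0.1748, 0.1455]
eef_rot: [0.961, -0.276, 0.001, -0.0]
contact_force: [3.6, 1.3, -1.2]
opening: 0.222
clock: 29.35
tool_pos: [0.4467, 0.1741, 0.1455]
eef_rot: [0.961, -0.275, 0.0, -0.001]
contact_force: [3.9, 4.5, -3.2]
opening: 0.226
```

```bash
python3 -m inch '[[0,-0.1,0,0,14],[0,0,0,0,14]]' 12;python3 -m inch '[[0,-0.1,0,0,14],[0,0,0,0,14]]' 12
```

```text
clock: 29.55
tool_pos: [0.4467, 0.174, 0.1456]
eef_rot: [0.962, -0.274, 0.0, -0.003]
contact_force: [3.8, 10.2, -4.3]
opening: 0.223
clock: 29.75
tool_pos: [0.4467, 0.1738, 0.1455]
eef_rot: [0.962, -0.273, -0.0, -0.004]
contact_force: [4.5, 15.0, -5.0]
opening: 0.222
```

At the stop (15 N, no further motion). Unload, open, lift, check.

```bash
python3 -m inch '[[0,0.1,0,0,14],[0,0.1,0,0,14],[0,0,0,0,14]]' 5
python3 -m inch '[[0,0,0,0,30],[0,0,0,0,50],[0,0,0,0,60],[0,0,0.5,0,60],[0,0,1,0,60]]'
python3 -m inch '[[0,0,1,0,60],[0,0,1,0,60],[-0.5,1,0.5,0,60],[-0.5,1,0,0,60],[-0.5,1,0,0,60]]'
python3 -m inch '[[-0.5,1,0,0,60],[0,1,0,0,60],[0,1,0,0,60],[0,0,0,0,60],[0,0,0,0,60]]'
python3 - <<'E'
from h import *
s,w=snap('top');t,ws=snap('scene')
for W in(w,ws):
    P=W.reshape(-1,3);n=np.hypot(P[:,0]-.5,P[:,1]-.178)<.1
    K=P[n&(P[:,2]>.15)&(P[:,2]<.165)];B=P[n&(P[:,2]>.114)&(P[:,2]<.1235)]
    print('knob',K.mean(0),len(K),'bar',cv2.fitLine(B[:,:2].astype(np.float32),2,0,.01,.01).ravel())
cv2.imwrite('pics/f.png',np.hstack([cv2.resize(s['pixels'][120:270,130:290,::-1],None,fx=2.5,fy=2.5),cv2.resize(t['pixels'][165:315,290:450,::-1],None,fx=2.5,fy=2.5)]))
E
```

```text
clock: 30.05
tool_pos: [0.4467, 0.1741, 0.1455]
eef_rot: [0.961, -0.275, 0.0, -0.001]
contact_force: [3.9, 6.1, -4.0]
opening: 0.223
clock: 30.55
tool_pos: [0.4441, 0.1714, 0.1821]
eef_rot: [0.961, -0.276, -0.002, 0.002]
contact_force: [-0.4, -0.1, 0.7]
opening: 0.658
clock: 31.05
tool_pos: [0.4076, 0.2475, 0.2459]
eef_rot: [0.961, -0.276, -0.0, 0.0]
contact_force: [0.3, 0.6, 0.7]
opening: 0.683
clock: 31.55
tool_pos: [0.3954, 0.3214, 0.2452]
eef_rot: [0.961, -0.276, -0.0, 0.001]
contact_force: [0.1, -0.0, 0.8]
opening: 0.684
knob [0.44531258 0.17458187 0.15761599] 47 bar [0.99634784 0.08538732 0.508601   0.179558  ]
knob [0.44999919 0.17419881 0.1569449 ] 50 bar [0.9971106  0.07596368 0.51182115 0.17897166]
```

View pics/f.png

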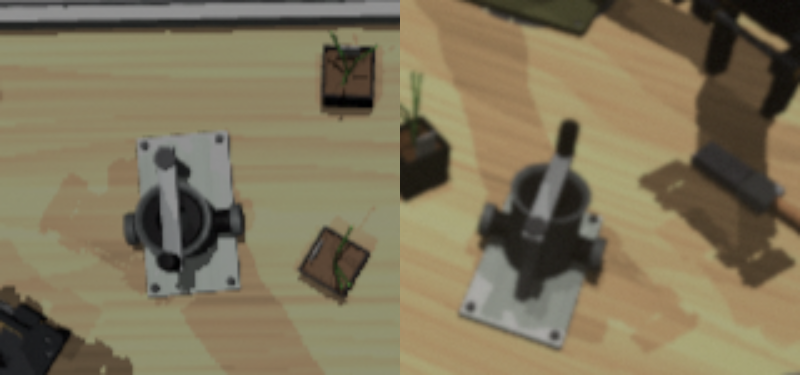

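The keeper lies straight across the mouth, along the plate axis. The knob is at the predicted shut position (0.445,0.175), the gripper is clear and the pots are in place.

```bash
python3 -c "
from plant import r
print(r.finish_job())"
```

```text
the job is handed in; nothing more can be done
None
```

I moved both rings from the rack into the tube, swung the keeper bar shut, let go of it, and handed the job in at about 31.7 s. Each ring was first set flat on the bench and regripped near its top, so the fingers stayed above the rim when it dropped.

- **Column:** before I closed the bar, both cameras put the top of the column at about 97–98 mm all round, against 98 mm nominal. After the first ring it read about 69–70 mm, against 70 mm.
- **Keeper:** I pushed the bar to its stop, where the force rose to about 15 N with no further movement. After release the knob was at about (0.445, 0.175), as predicted for shut, and the bar ran along the plate axis.
- **Disagreements:** the two cameras differed by about 2 mm on the tube centre and about 5 mm on the knob's x. I put the knob difference down to the scene camera seeing the knob's side.
- **Not fully checked:** I saw no bystander moved, but the last picture covered only the housing, both pots and the brush end. I last saw the collar, card and wrench in the picture after the second regrip, and I did not look at the bottle again after the first pictures.

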